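# Put the bench tools back on their shadow-foam pads

### The arm

A 7-joint arm with a two-finger parallel gripper is mounted at the origin on the work surface. World frame = base frame: x ahead of the robot, y to its left, z up, the work surface at z = 0. Lengths are in m, angles in degrees, forces in N, time in s.
With the tool pointing down it reaches from about 0.4 to 0.85 m from the base axis. Payload 4.5 kg.
Tool frame: the origin (TCP) lies on the centre line of the jaws, within the pads' length; the fingertips stand 25 mm ahead of it and the grasp point (between the pads) lies 6 mm ahead of it; z points along the fingers, y is the line along which they close (so a half turn about z gives the same grasp; the last joint's range is limited). The gripper opens to 88 mm and grips with 3 to 60 N. Pads are 18 mm wide; open, the fingers measure 123 mm over their backs; the gripper's body (75 mm by 187 mm) begins 45 mm behind the grasp point.
Start: joints at [74.645, 39.483, -11.15, 89.685, 9.013, 51.709, -12.324], TCP at [0.186, -0.597, 0.264] pointing down, gripper open.
Joint ranges: [-172.22, 172.22], [-26.19, 119.32], [-84.43, 86.54], [7.71, 146.69], [-57.33, 237.33], [2.42, 119.75], [-152.13, 152.13]. Speed limits (degrees/s): [147.25, 147.25, 180, 180, 180, 180, 180].

### API

Orientations are given as [roll, pitch, yaw] about the fixed x, y, z axes, in that order (R = Rz(yaw) Ry(pitch) Rx(roll)).
In Python, from station import r gives the robot as it stands. The module is installed in compiled form; this text tells all that it offers. Calls block until the motion is done:
- r.move_pose(position, orientation): joint-space move of the TCP to a pose.
- r.line_to(position, rot=None, rate=0.15): straight line of the TCP; rot=None keeps the orientation; rate is the mean speed in m/s.
- r.movej(angles): joint-space move.
- r.gripper_to(opening): opening from 0.0 (shut) to 1.0 (fully open); the grip force is fixed at half the most; returns when the fingers have stopped.
- r.wait(seconds).
- r.inverse_kinematics(position, orientation): joint angles nearest the present ones, or None.
- r.get_state(): the state.
- r.get_image(name): name is "scene" or "side" or "wrist"; returns the picture (420x560x3 uint8, red, green, blue); there is no depth.
- r.camera_info(name): a dict with "fx", "fy", "cx", "cy" (pixels), "distortion" ([k1, k2, p1, p2, k3] as OpenCV has them; the pictures are not rectified), "xyz" and "attitude" of the camera in the world. Camera axes: x right, y up, looking along -z (the intrinsics and any distortion apply to the point x, -y, -z); pixel columns grow to the right and rows downward; lengths in m; the calibration is good to about 2 mm. A picture is of the moment at which its call begins: read the wrist's pose just before it. camera_info takes no time and is no camera call; for the wrist camera it gives the pose at the moment of the call.
A pose or a line that the arm cannot do raises r.IKError and nothing moves.
- r.finish_job(): hands the job in; it is judged then, once.
The state is a dict: "time_s": time; "joint_pos": joint angles; "dq": joint speeds; "effort": joint torques, N m; "ee_pos": TCP position; "tcp_rot": TCP orientation; "contact_force": force on the tool from outside, world axes, zero at the start; "moment": the same for the moment, N m; "width": opening from 0.0 (shut) to 1.0 (fully open); "grip_force": force on a finger pad.
Only numpy, scipy, OpenCV 4.12 (cv2) and the standard library are available. Lean on these libraries where they do the work, as an engineer would, in place of code of your own. Each camera call takes 0.05 s, during which the arm holds its last target. There are 200 camera calls.

### The job

Tidy the workbench: put each of the four tools back on the black foam pad that carries its own silhouette - the tape measure, the red screwdriver, the large socket and the small socket - each squarely on its silhouette, the sockets and the tape measure standing upright as they stand now, and the screwdriver pointing the way its silhouette points. Leave the oil bottle and the tin that stand among them where they are.

Things in the scene. Friction and masses are not known exactly. Their poses are not given: they have to be found in the camera images.
- tape_center (a point): Yellow tape measure with black round side plates, standing upright on the bench: 64 mm long (x), 36 mm thick (y), 58 mm tall, about 0.25 kg. This point is its centre, 29 mm above its underside. x runs along its length (a small steel blade hook sticks out 9 mm at the foot of the +x end), y across its thickness, z up. Grip it across its 36 mm thickness.
- driver_center (a point): Stubby screwdriver lying flat. Its handle is a red bar with black bands, rounded edges, 60 mm long (x), 28 mm wide (y), 28 mm high; from the handle's +x end a steel blade 8 mm thick sticks out 43 mm, 14 mm above the bench. This point is the centre of the handle, 14 mm above its underside. x points along the tool from handle to blade, z up. About 0.09 kg.
- big_socket_center (a point): Large deep socket: upright dark steel cylinder, 38 mm diameter, 56 mm tall, with a red band round its top end and a black bore. This point is its centre, 28 mm above its underside; z up along its axis. About 0.28 kg.
- small_socket_center (a point): Small deep socket: upright dark steel cylinder, 26 mm diameter, 46 mm tall, with a green band round its top end and a black bore. This point is its centre, 23 mm above its underside; z up along its axis. About 0.13 kg.
- pad_tape: Fixed 6 mm thick black foam pad lying on the bench (its top is 6 mm above the bench), 92 mm (x) by 64 mm (y), with a plain blue 70 by 42 mm rectangle, the tape measure's silhouette, in its middle: the tape measure goes there, its length along the pad's x, either way round. Origin: centre of the pad's underside, on the bench; z up.
- pad_driver: Fixed 6 mm thick black foam pad lying on the bench (its top is 6 mm above the bench), 126 mm (x) by 62 mm (y), with the screwdriver's silhouette in blue: a wide handle part (66 by 34 mm) centred 21 mm from the pad's centre towards -x, and a narrow blade part towards +x. The screwdriver lies there with its handle on the wide part (handle centre at x = -21 mm, y = 0 of the pad) and its blade pointing to the pad's +x. Origin: centre of the pad's underside, on the bench; z up.
- pad_big: Fixed 6 mm thick black foam pad lying on the bench (its top is 6 mm above the bench), 78 mm square, with a blue disc of 40 mm in its middle, ringed in red (48 mm over the ring): place of the large socket. Origin: centre of the pad's underside, on the bench; z up.
- pad_small: Fixed 6 mm thick black foam pad lying on the bench (its top is 6 mm above the bench), 64 mm square, with a blue disc of 28 mm in its middle, ringed in green (36 mm over the ring): place of the small socket. Origin: centre of the pad's underside, on the bench; z up.
- oil_center (a point): Bystander: small white oil bottle with an orange label and orange cap, 34 mm diameter, 59 mm tall, loose and light. This point is on its axis, 29 mm above its underside. To be left alone.
- tin_center (a point): Bystander: low round aluminium tin with a white lid, 53 mm diameter, about 38 mm tall, loose. This point is on its axis, 19 mm above its underside. To be left alone.
Mind the look-alikes: they are no part of the job. Leave any blue or pink look-alike of the part that bears big_socket_center alone.

How it is judged:
By the outcome, as a careful person would: the job done as asked, in the order asked, and still so for the second after the job is handed in, with the robot touching nothing.
It also fails if it takes over 106 s, if anything falls off the work surface, if the arm or the gripper's body presses on something with over 40 N, if the wrist force passes 120 N, or if a joint passes its speed limit or range.

## Working session

There is one attempt and no reset: what is moved stays moved. The work goes in short steps, each a Python script; the robot and the scene stay as the last script left them, time stands still between calls to the robot, and variables do not carry over. Pictures are saved under pics/ and viewed, at most 14 in all, crops included, and the job is handed in when it is done.

```bash
mkdir -p pics; python3 - <<'E'
from station import r
import cv2
for n in ("scene","side","wrist"):
    im=r.get_image(n); cv2.imwrite(f"pics/{n}0.png",im[:,:,::-1]); 
    i=r.camera_info(n); print(n,i)
print(r.get_state())
E
```

```text
scene {'fx': 413.92532222163646, 'fy': 413.92532222163646, 'cx': 280.16191742252175, 'cy': 208.51476827152842, 'distortion': array([-0.08602623,  0.        ,  0.        ,  0.        ,  0.        ]), 'xyz': array([ 1.03984602, -0.53605572,  0.54096174]), 'attitude': array([55.65718651,  0.34434822, 41.15729835])}
side {'fx': 498.76805959109197, 'fy': 498.76805959109197, 'cx': 276.48700835437893, 'cy': 217.3369527750702, 'distortion': array([0.05521234, 0.        , 0.        , 0.        , 0.        ]), 'xyz': array([0.3620216 , 1.02488107, 0.85683551]), 'attitude': array([  52.34595116,    1.19659385, -171.52952794])}
wrist {'fx': 320.08117601236336, 'fy': 320.08117601236336, 'cx': 282.9412394307136, 'cy': 208.80651847043117, 'distortion': array([-0.0383827,  0.       ,  0.       ,  0.       ,  0.       ]), 'xyz': array([ 0.2647268 , -0.57120024,  0.38406816]), 'attitude': array([-1.85372952e+01,  5.93353843e-02, -7.27718599e+01])}
{'time_s': 0.15, 'joint_pos': array([ 74.64506873,  39.52241908, -11.14553306,  89.72923023,
         9.01509414,  51.708582  , -12.32348852]), 'dq': array([ 0.0027999 , -0.25214895, -0.04730555, -0.2766727 , -0.06138883,
       -0.13079145, -0.00249481]), 'effort': array([-1.66275404e-03, -5.27858305e+01, -1.26854796e+00, -1.53586614e+01,
       -5.24317415e-02,  3.89007444e-03,  1.20562790e-04]), 'ee_pos': array([ 0.18560408, -0.59635866,  0.26310031]), 'tcp_rot': array([-1.79922109e+02,  7.49448789e-03,  1.72973480e+01]), 'contact_force': array([-1.70112105,  0.08704598, -0.6184409 ]), 'moment': array([0.02820682, 0.04666576, 0.01752133]), 'grip_force': 0.0, 'width': 0.9983345822441954}
```

View pics/scene0.png

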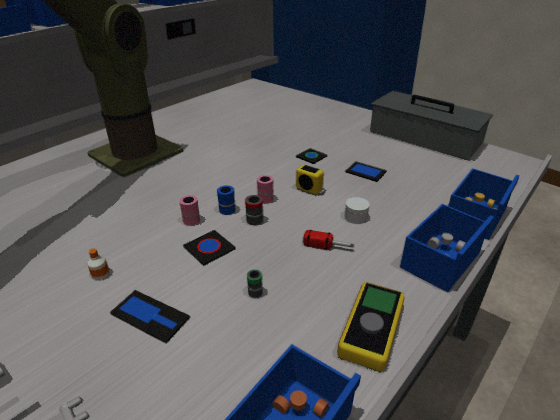

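View pics/side0.png

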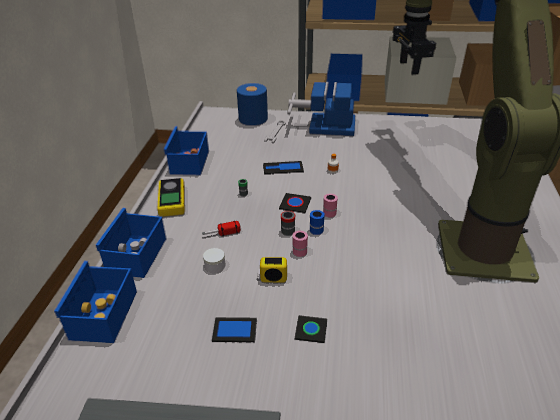

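The scene view shows the driver pad (150,315), big pad (209,246), tape pad (366,171), small pad (311,156), red socket (254,209) with blue and pink look-alikes close by, green socket (255,283), driver (320,240), tape (310,180), tin (357,210) and oil (98,265). The side view agrees.

```bash
cat > h.py <<'E'
from station import r
import numpy as np, cv2
from scipy.spatial.transform import Rotation as Ro
def ray(info,uv):
    K=np.array([[info['fx'],0,info['cx']],[0,info['fy'],info['cy']],[0,0,1]])
    p=cv2.undistortPoints(np.array(uv,float).reshape(-1,1,2),K,np.array(info['distortion']))[:,0]
    d=np.c_[p[:,0],-p[:,1],-np.ones(len(p))]
    return Ro.from_euler('xyz',info['attitude'],degrees=True).apply(d)
def plane(info,uv,z):
    d=ray(info,uv); o=np.array(info['xyz'])
    return o+d*((z-o[2])/d[:,2])[:,None]
def proj(info,P):
    K=np.array([[info['fx'],0,info['cx']],[0,info['fy'],info['cy']],[0,0,1]])
    c=Ro.from_euler('xyz',info['attitude'],degrees=True).inv().apply(np.atleast_2d(P)-info['xyz'])*[1,-1,-1]
    return cv2.projectPoints(c,np.zeros(3),np.zeros(3),K,np.array(info['distortion']))[0][:,0]
def snap(n,name):
    i=r.camera_info(n); im=r.get_image(n); cv2.imwrite(f"pics/{name}.png",im[:,:,::-1])
    np.save(f"pics/{name}.npy",i,allow_pickle=True); return im,i
E
python3 - <<'E'
from h import *
np.set_printoptions(precision=3,suppress=True)
A=dict(pdriver=(150,315,.006),pbig=(209,246,.006),ptape=(366,171,.006),psmall=(311,156,.006),big=(254,209,.028),blue=(227,199,.028),pink1=(190,210,.028),pink2=(265,188,.028),small=(255,283,.023),driver=(320,240,.014),tape=(310,180,.029),tin=(357,210,.019),oil=(98,265,.029))
B=dict(pdriver=(283,168),pbig=(295,203),ptape=(235,329),psmall=(311,328),big=(288,223),blue=(317,222),pink1=(330,206),pink2=(300,244),small=(243,187),driver=(229,228),tape=(273,269),tin=(214,261),oil=(333,163))
s=r.camera_info('scene');q=r.camera_info('side')
for k,v in A.items(): print(k,plane(s,v[:2],v[2])[0,:2],plane(q,B[k],v[2])[0,:2])
E
```

```text
pdriver [ 0.565 -0.331] [ 0.559 -0.322]
pbig [ 0.501 -0.145] [ 0.499 -0.137]
ptape [0.579 0.332] [0.573 0.339]
psmall [0.415 0.305] [0.41  0.315]
big [ 0.501 -0.012] [ 0.503 -0.014]
blue [ 0.426 -0.023] [ 0.427 -0.028]
pink1 [ 0.397 -0.106] [ 0.397 -0.104]
pink2 [0.459 0.069] [0.462 0.067]
small [ 0.658 -0.171] [ 0.659 -0.176]
driver [0.666 0.01 ] [0.661 0.009]
tape [0.518 0.166] [0.516 0.167]
tin [0.668 0.144] [0.667 0.147]
oil [ 0.41  -0.336] [ 0.402 -0.332]
```

```bash
python3 - <<'E'
from h import *
for n,y in (("w1",-.17),("w2",.19)):
    r.move_pose([.56,y,.27],[180,0,0]); r.wait(.3); snap('wrist',n)
s=r.get_state();print(s['time_s'],s['joint_pos'],s['ee_pos'],s['tcp_rot'])
E
```

```text
4.2417 [ -22.31687628   36.21262613   -1.42247124   95.64152078    1.13954951
   48.16161684 -114.28312538] [0.56019545 0.18933447 0.2700154 ] [ 1.79991379e+02 -1.88316224e-03 -5.82773985e-02]
```

View pics/w1.png

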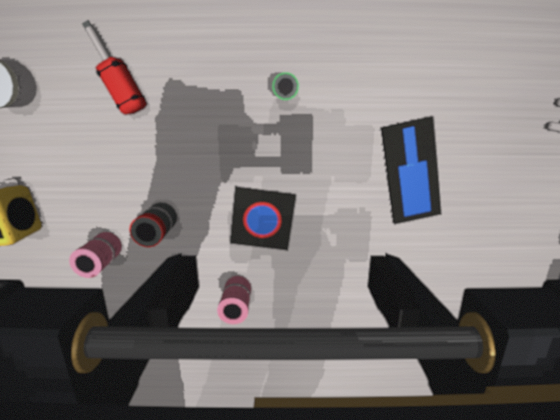

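View pics/w2.png

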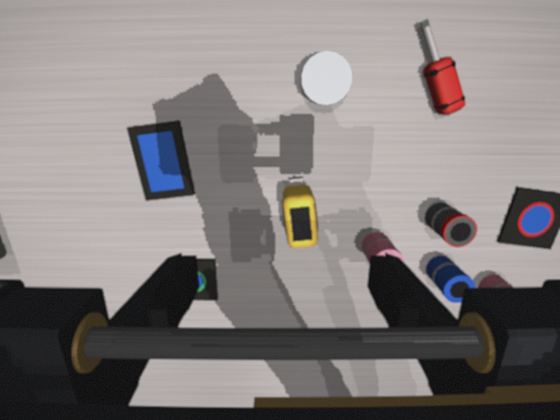

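Wrist views: w1 shows driver (120,85), small socket (286,86), big socket (147,228), big pad (262,220), driver pad (411,170); w2 shows tape pad (160,160), tape (300,217), with the small pad hidden behind a finger. I'll take one more view with the camera straight above the tape, then measure all of it.

```bash
cat > meas.py <<'E'
from h import *
np.set_printoptions(precision=4,suppress=True)
def load(n): return cv2.imread(f"pics/{n}.png"), np.load(f"pics/{n}.npy",allow_pickle=True).item()
def mask(im,c):
    h=cv2.cvtColor(im,cv2.COLOR_BGR2HSV); f=lambda a,b:cv2.inRange(h,a,b)
    return {'blue':lambda:f((100,120,50),(125,255,255)),'red':lambda:f((0,140,50),(8,255,255))|f((172,140,50),(180,255,255)),
     'green':lambda:f((45,70,30),(90,255,255)),'yellow':lambda:f((20,120,60),(35,255,255))}[c]()
def near(im,c,p,R):
    m=mask(im,c); g=np.zeros_like(m); cv2.circle(g,(int(p[0]),int(p[1])),int(R),255,-1); return m&g
def big(m):
    cs,_=cv2.findContours(m,cv2.RETR_EXTERNAL,cv2.CHAIN_APPROX_NONE); return max(cs,key=cv2.contourArea)[:,0].astype(float)
def hole(m):
    cs,h=cv2.findContours(m,cv2.RETR_CCOMP,cv2.CHAIN_APPROX_NONE)
    c=[c for c,k in zip(cs,h[0]) if k[3]>=0]; return max(c,key=cv2.contourArea)[:,0].astype(float)
def rect(P):
    b=cv2.boxPoints(cv2.minAreaRect((P[:,:2]*1000).astype(np.float32))); e=[b[1]-b[0],b[2]-b[1]]
    L=[np.linalg.norm(x) for x in e]; k=int(np.argmax(L)); return b.mean(0)/1000, np.degrees(np.arctan2(e[k][1],e[k][0]))%180, sorted(L)
def circ(P):
    c,a,_=cv2.fitEllipse((P[:,:2]*1000).astype(np.float32)),0,0; return np.array(c[0])/1000, c[1]
E
python3 - <<'E'
from h import *
r.move_pose([.434,.18,.27],[180,0,0]); r.wait(.3); snap('wrist','w3')
from meas import *
def uv(i,x,y,z): return proj(i,[[x,y,z]])[0]
for n in ("w1","w2","w3","scene0","side0"):
    if n[0]=='w': im,i=load(n)
    else: im=cv2.imread(f"pics/{n}.png"); i=r.camera_info(n[:-1])
    w=n[0]=='w'; R=38 if w else 30
    def t(name,f):
        try: print(n,name,*f())
        except Exception as e: print(n,name,'-',str(e)[:40])
    P=lambda c,x,y,z,fn,RR=R: plane(i,fn(near(im,c,uv(i,x,y,z),RR)),z)
    if n in('w1','scene0','side0'):
        t('pbig',lambda:circ(P('blue',.5,-.14,.006,big,25)))
        t('pdriver',lambda:rect(P('blue',.562,-.327,.006,big,60)))
    if n!='w1':
        t('ptape',lambda:rect(P('blue',.576,.335,.006,big,45)))
        t('psmall',lambda:circ(P('blue',.412,.31,.006,big,25)))
    if w:
        t('big',lambda:circ(P('red',.502,-.013,.056,hole)))
        t('small',lambda:circ(P('green',.659,-.173,.046,hole,30)))
        t('driver',lambda:rect(P('red',.664,.01,.016,big,45)))
        t('tape',lambda:rect(P('yellow',.517,.166,.05,big,55)))
print(r.get_state()['time_s'])
E
```

```text
w1 pbig [ 0.4988 -0.1426] (35.444847106933594, 36.29721450805664)
w1 pdriver [ 0.5609 -0.3298] 12.891933 [np.float32(36.32402), np.float32(112.30914)]
w1 big - max() iterable argument is empty
w1 small [ 0.6583 -0.1725] (23.398252487182617, 23.89111328125)
w1 driver [0.6618 0.0096] 25.169859 [np.float32(31.455936), np.float32(60.73904)]
w1 tape [0.5164 0.1373] 163.60298 [np.float32(47.95997), np.float32(83.671074)]
w2 ptape [0.5744 0.3384] 6.644783 [np.float32(44.392746), np.float32(72.36329)]
w2 psmall [0.4104 0.3051] (6.802504062652588, 19.186979293823242)
w2 big - max() iterable argument is empty
w2 small - 'NoneType' object is not subscriptable
w2 driver [0.6601 0.0098] 25.048874 [np.float32(32.146603), np.float32(59.40106)]
w2 tape [0.5189 0.1708] 7.0618296 [np.float32(35.58153), np.float32(73.4696)]
w3 ptape [0.5747 0.3382] 6.60349 [np.float32(44.33317), np.float32(71.93856)]
w3 psmall [0.4101 0.3147] (25.74439811706543, 26.107913970947266)
w3 big - max() iterable argument is empty
w3 small - 'NoneType' object is not subscriptable
w3 driver - max() iterable argument is empty
w3 tape [0.5141 0.17  ] 6.6512547 [np.float32(35.75348), np.float32(62.930756)]
scene0 pbig [ 0.4989 -0.1436] (35.519222259521484, 37.93564987182617)
scene0 pdriver [ 0.5608 -0.3298] 13.490627 [np.float32(36.243813), np.float32(112.395515)]
scene0 ptape [0.5745 0.3368] 5.9228516 [np.float32(47.65871), np.float32(73.214325)]
scene0 psmall [0.41   0.3133] (20.61452293395996, 24.691621780395508)
side0 pbig [ 0.5    -0.1449] (34.860897064208984, 35.377220153808594)
side0 pdriver [ 0.4634 -0.6305] 95.46874 [np.float32(77.6226), np.float32(140.41414)]
side0 ptape [0.5757 0.3374] 7.3031855 [np.float32(41.101315), np.float32(72.63639)]
side0 psmall [0.411  0.3129] (24.5739803314209, 25.447338104248047)
5.1667
```

View pics/w3.png

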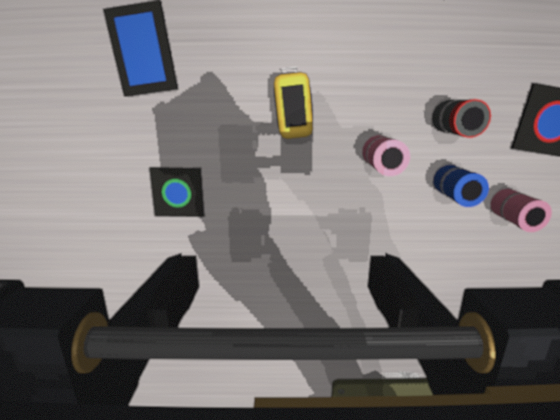

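w3 shows the tape (294,103) with its hook upward (+x), the small pad (177,192), the big socket rim (472,118), and blue and pink neighbours nearby. The tape and pad values agree across the views, so I'm starting with the tape.

```bash
cat > act.py <<'E'
from h import *
def pick(xy,yaw,z,op,zt=.16):
    r.move_pose([*xy,zt],[180,0,yaw]); r.gripper_to(op); r.line_to([*xy,z],rate=.12)
    r.gripper_to(0.0); s=r.get_state(); print('grip',s['width']*88,s['grip_force'],s['ee_pos'],s['tcp_rot'])
    r.line_to([*xy,zt],rate=.15); print('lift',r.get_state()['width']*88)
def place(xy,yaw,z,op,zt=.16):
    r.move_pose([*xy,zt],[180,0,yaw]); r.line_to([*xy,z+.003],rate=.12); r.line_to([*xy,z],rate=.02); r.wait(.2)
    s=r.get_state(); print('place',s['ee_pos'],s['tcp_rot'],s['contact_force'])
    r.gripper_to(op); r.line_to([*xy,zt],rate=.15); s=r.get_state(); print('t',s['time_s'],s['joint_pos'])
E
python3 - <<'E'
from act import *; from meas import *
for n in ("w1","w2","w3"):
    im,i=load(n); p=proj(i,[[.502,-.013,.056]])[0]
    h=cv2.cvtColor(im,cv2.COLOR_BGR2HSV); m=cv2.inRange(h,(0,60,40),(12,255,255))|cv2.inRange(h,(165,60,40),(180,255,255))
    g=np.zeros_like(m); cv2.circle(g,tuple(int(x) for x in p),32,255,-1); m=cv2.morphologyEx(m&g,cv2.MORPH_CLOSE,np.ones((5,5)))
    try: print(n,'big',p,circ(plane(i,hole(m),.056)))
    except Exception as e: print(n,e)
im,i=load('w1'); q=near(im,'blue',proj(i,[[.561,-.33,.006]])[0],60); v,u=np.nonzero(q); P=plane(i,np.c_[u,v],.006)[:,:2]
c=P.mean(0); w,V=np.linalg.eigh(np.cov(P.T)); print('pdriver PCA',c,np.degrees(np.arctan2(*V[::-1,1]))%180, 'extent',((P-c)@V[:,1]).min(),((P-c)@V[:,1]).max())
pick([.5141,.170],6.65,.041,.72)
place([.5745,.3380],6.6,.048,.72)
E
```

```text
w1 big [145.4866 232.7071] (array([ 0.5034, -0.0134]), (33.94861602783203, 34.192935943603516))
w2 big [459.8997 232.1961] (array([ 0.5028, -0.013 ]), (34.0880126953125, 34.691463470458984))
w3 big [471.8981 119.2069] (array([ 0.5029, -0.0132]), (34.39283752441406, 34.521400451660156))
pdriver PCA [ 0.5531 -0.3315] 13.002181977617852 extent -0.06407719586340838 0.04825154367030463
grip 36.11287434517537 29.998577367514372 [0.5143 0.1699 0.0413] [179.996   -0.0227   6.6395]
lift 35.54790440956744
place [0.5745 0.338  0.0481] [-179.9966   -0.0075    6.6002] [-0.7039  0.476  -4.128 ]
t 12.7 [ -33.9971   49.6019   -0.8426   87.2523    0.9282   43.2568 -118.6155]
```

```bash
python3 - <<'E'
from act import *
pick([.661,.0097],25.1,.029,.6)
place([.539,-.3348],13.0,.0365,.6)
for y in (-30,150,0,30,60): print(y,[r.inverse_kinematics([*p,.16],[180,0,y]) is not None for p in ([.503,-.0132],[.499,-.1428],[.6583,-.173],[.4103,.3142])])
pick([.503,-.0132],-30,.038,.66)
snap('side','side1')
E
```

```text
grip 27.502186410245443 30.000033527612686 [0.66117194 0.00967057 0.02930979] [ 1.79988309e+02 -2.01902476e-02  2.50968189e+01]
lift 27.62211400054214
place [ 0.53902475 -0.33485067  0.03661229] [ 1.79993879e+02 -5.93822077e-03  1.29961712e+01] [-0.13899139  0.67912194 -0.08178176]
t 21.6583 [ 33.30488746  47.62812001 -10.32435857  93.09025362  11.77797938
  40.44845521 -59.72065852]
-30 [True, True, True, True]
150 [True, True, True, True]
0 [True, True, True, True]
30 [True, True, True, True]
60 [True, True, True, True]
grip 36.97093976309924 29.99997074715793 [ 0.50314562 -0.01335665  0.03840571] [-1.79993236e+02 -3.11735883e-02 -3.00092332e+01]
lift 37.22748047423809
```

View pics/side1.png

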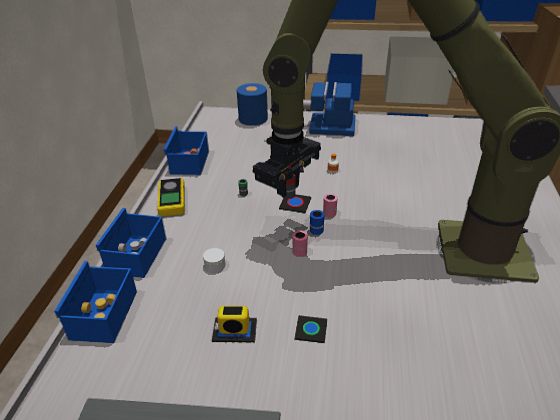

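The side view shows the tape standing on its pad (234,322), and the red socket in the gripper. Neighbours are undisturbed.

```bash
python3 - <<'E'
from act import *
place([.499,-.1432],-30,.045,.66)
pick([.6583,-.173],0,.034,.5)
place([.4102,.3140],0,.041,.5)
r.move_pose([.434,.25,.27],[180,0,0]); r.wait(.3); snap('wrist','w4')
r.move_pose([.50,-.22,.27],[180,0,0]); r.wait(.3); snap('wrist','w5')
print(r.get_state()['time_s'])
E
```

```text
place [ 0.49906935 -0.14324754  0.04512015] [-1.79995233e+02 -1.40635964e-02 -3.00049287e+01] [ 0.23513349  0.36214097 -3.29383676]
t 29.375 [   9.8422008    41.041106      1.7633027   113.7551302    -2.7174243
   25.31415436 -106.36391724]
grip 25.084428012394767 29.99998351559043 [ 0.65863968 -0.17304526  0.03456273] [ 1.79990349e+02 -4.63668976e-02  2.78707474e-05]
lift 25.03826571277582
place [0.41023449 0.31404855 0.04109689] [-1.79993101e+02 -5.97880319e-03 -1.33314999e-03] [-0.58548402  0.12488178 -1.26312146]
t 38.0917 [ -42.85699226   40.8734529     0.49516289  114.13999947   -0.78103761
   25.05416558 -131.76740957]
41.1083
```

View pics/w4.png

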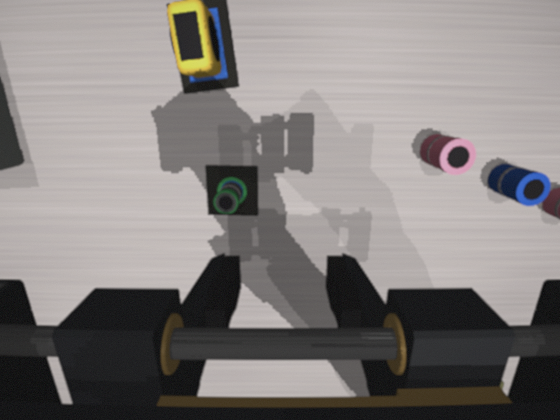

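View pics/w5.png

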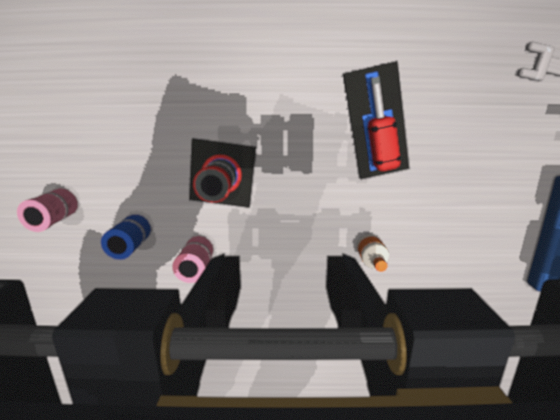

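w4 shows the small socket on its pad (229,195) and the tape on its pad (193,40). w5 shows the big socket (212,180) and the driver (384,140) on their pads. Both look right allowing for perspective lean, so I'm checking by numbers.

```bash
python3 - <<'E'
from act import *; from meas import *
# camera nearly above the tape pad, gripper out of the way
r.move_pose([.49,.33,.27],[180,0,0]); r.wait(.3); snap('wrist','w6')
r.move_pose([.47,-.30,.27],[180,0,0]); r.wait(.3); snap('wrist','w7')
def hol(n,c,p,z,R):
    im,i=load(n); u=proj(i,[[*p,z]])[0]; h=cv2.cvtColor(im,cv2.COLOR_BGR2HSV)
    m=(cv2.inRange(h,(0,60,40),(12,255,255))|cv2.inRange(h,(165,60,40),(180,255,255))) if c=='red' else cv2.inRange(h,(45,50,25),(95,255,255))
    g=np.zeros_like(m); cv2.circle(g,tuple(int(x) for x in u),R,255,-1); m=cv2.morphologyEx(m&g,cv2.MORPH_CLOSE,np.ones((3,3))); return circ(plane(i,hole(m),z))
def t(name,f):
    try: print(name,*f())
    except Exception as e: print(name,'-',str(e)[:50])
def rc(n,c,p,z,R):
    im,i=load(n); return rect(plane(i,big(near(im,c,proj(i,[[*p,z]])[0],R)),z))
for n in('w5','w7'): t(n+' big',lambda:hol(n,'red',(.499,-.1432),.062,24))
for n in('w4','w6'): t(n+' small',lambda:hol(n,'green',(.4102,.314),.052,17))
t('tape',lambda:rc('w6','yellow',(.5745,.338),.056,55))
for n in('w5','w7'): 
    t(n+' driver',lambda:rc(n,'red',(.539,-.335),.022,40)); t(n+' dpad blue',lambda:rc(n,'blue',(.561,-.33),.006,60))
im6=cv2.imread('pics/w6.png');im7=cv2.imread('pics/w7.png')
cv2.imwrite('pics/c.png',np.hstack([cv2.resize(im6[20:250,140:430],(400,317)),cv2.resize(im7[20:250,140:430],(400,317))]))
print(r.get_state()['time_s'])
E
```

```text
w5 big [ 0.4995 -0.1427] (34.20090866088867, 34.41911697387695)
w7 big [ 0.4994 -0.1429] (34.40034866333008, 34.583457946777344)
w4 small [0.4101 0.3146] (22.725862503051758, 23.088275909423828)
w6 small [0.4102 0.3147] (22.54527473449707, 22.91596031188965)
tape [0.5743 0.3389] 6.2335563 [np.float32(36.944687), np.float32(64.88755)]
w5 driver [ 0.5376 -0.3352] 12.571313 [np.float32(31.526377), np.float32(62.047318)]
w5 dpad blue [ 0.56   -0.3196] 3.1040912 [np.float32(17.225529), np.float32(112.83984)]
w7 driver [ 0.5374 -0.3345] 13.062427 [np.float32(26.96357), np.float32(60.464928)]
w7 dpad blue [ 0.5614 -0.3296] 12.860188 [np.float32(35.836235), np.float32(111.29777)]
46.0417
```

View pics/c.png

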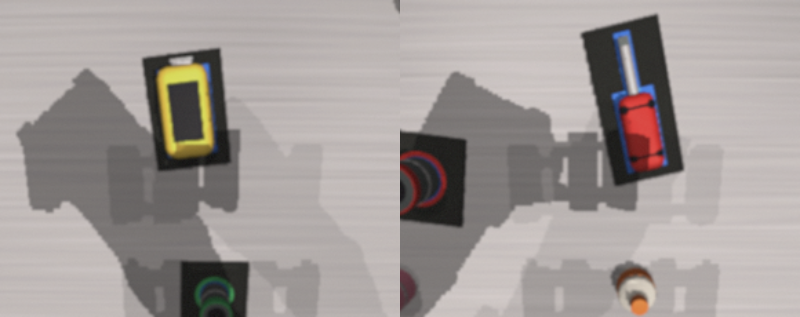

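All four tools are within about 1.5 mm of their targets, with the orientations correct. I'm handing the job in.

```bash
python3 -c "
from station import r
print(r.finish_job())"
```

```text
the job is handed in; nothing more can be done
None
```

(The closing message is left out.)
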